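# Turn the binder divider over its rings

### The arm

A 6-joint arm with a two-finger parallel gripper is mounted at the origin on the work surface. World frame = base frame: x ahead of the robot, y to its left, z up, the work surface at z = 0. Lengths are in m, angles in rad, forces in N, time in s.
With the tool pointing down it reaches from about 0.4 to 0.825 m from the base axis. Payload 7 kg.
Tool frame: the origin (TCP) lies at the very end of the fingers, on their centre line; the grasp point (between the pads) lies 19 mm behind it; z points along the fingers, y is the direction in which the jaws open and shut (so a half turn about z gives the same grasp; the last joint's range is limited). The gripper opens to 88 mm and grips with 3 to 60 N. Pads are 19 mm wide; open, the fingers measure 130 mm over their backs; the gripper's body (78 mm by 193 mm) begins 47 mm behind the grasp point.
Start: joints at [1.584, 0.359, 0.012, 0, -1.224, -0.288], TCP at [0.183, 0.65, 0.227] pointing down, gripper open.
Joint ranges: [-3.07, 3.07], [-1.43, 2.12], [-1.02, 1.25], [-3.03, 1.67], [-3.05, -0], [-3.03, 3.03]. Speed limits (rad/s): [2.39, 2.39, 3.01, 3.14, 3.14, 3.14].

### API

Orientations are given as [roll, pitch, yaw] about the fixed x, y, z axes, in that order (R = Rz(yaw) Ry(pitch) Rx(roll)).
In Python, from station import arm gives the robot as it stands.
- The arm moves only by the shell command python3 -m inch 'ROWS' [FORCE]. ROWS is text: rows parted by semicolons, each of 7 numbers parted by spaces: the closure, from 0 (fully open) to 1 (shut), then the shift along the tool's x, y, z each as a share of 300 mm, from -1 to 1, then the turn, a rotation vector about the tool's x, y, z each as a share of 60 degrees, from -1 to 1. In form: grip tx ty tz rx ry rz; .... A call has 1 to 12 rows; each row is the pose to reach, as a shift and turn from the pose commanded when the call began, along the tool's axes at that moment; what a row does not reach only later rows make up. A row lasts 1/10 s, in which the tool goes at most 50 mm and 8.59 degrees, less where a joint would pass 70% of its speed; a pose out of reach is approached as far as the arm can. A call with a number of a shift or a turn outside -1 to 1 is refused whole. A call with a gripper value outside its range is refused whole. The fingers move at their own pace and stop on an object; FORCE is the grip in N (left out, the last holds). Time passes only in rows, so rows that repeat a pose let the fingers close. It gives the time, the measured TCP pose, the force and the opening at its end, in the units of the state.
- arm.get_state(): the state, without advancing time (a new reading comes with each control period).
- arm.grab_frame(name): name is "side" or "top" or "wrist"; returns a dict with "img" (480x640x3 uint8, red, green, blue), "range_z" (480x640 float32, m along the optical axis (not along the pixel's ray), 0 where there is no reading), "fx", "fy", "cx", "cy" (pixels), "extrinsics" (4x4, takes a point from world to camera coordinates); the wrist camera has in their place "tool_from_camera" (4x4, takes a point from camera to tool coordinates, whose origin is the TCP and whose axes are the flange's). Camera axes: x right, y up, looking along -z (the intrinsics and any distortion apply to the point x, -y, -z); pixel columns grow to the right and rows downward; lengths in m; the calibration is good to about 2 mm. The wrist camera is an equidistant fisheye: a pixel r from the principal point sees the ray r / f radians off the axis. A picture is of the moment at which its call begins: read the wrist's pose just before it.
- arm.job_done(): hands the job in, once; it reports no verdict.
The state is a dict: "t": time; "q": joint angles; "qd": joint speeds; "joint_efforts": joint torques, N m; "eef_pos": TCP position; "ee_rot": TCP orientation; "force": force on the tool from outside, world axes, zero at the start; "moment": the same for the moment, N m; "width": finger opening in m.
Only numpy, scipy, OpenCV 4.12 (cv2) and the standard library are available. Lean on these libraries where they do the work, as an engineer would, in place of code of your own. Each camera call takes 0.05 s, during which the arm holds its last target.

### The job

Turn the rigid divider with the orange tab over the binder's rings and press it down until it lies flat on the pages of the other side. Push it over with the fingertips or the outside of the fingers: do not pinch it, do not drag or lift the binder, and leave the mouse, pen, mug and stapler alone.

Things in the scene. Friction and masses are not known exactly. Their poses are not given: they have to be found in the camera images.
- binder: Open, full A5 ring binder, navy covers, flat on the table, loose, 1.5 to 1.9 kg. Origin on the table under the middle of the spine; x runs along the spine, roughly away from the robot, y to its left cover, z up. 225 along x; the 3 thick covers reach y = -223 and 223. A block of white pages lies on each cover: top at z = 32.5, x -105 to 105, |y| 16 to 164 at the top, up to 10 less lower down.
- ring_axis (a point): The divider's turning axis, midway between the two steel rings: binder x = 0, y = 0, z = 34; the axis runs along the binder's x. The rings (28 radius, 4 thick wire) stand at x = -40 and 40, tops at z = 64.
- divider (a joint): Angle of the divider about the ring axis: 0 flat on the right-hand pages (binder -y), 1.57 upright, 3.14 flat on the left-hand pages (+y); stops at both ends. Starts 0.05 to 0.35. Rigid tan board, 3 thick, x -107 to 107, from 16 to 172 off the axis, plus the orange tab. About 110 g; its holes drag on the rings (0.15 N m), so it stays at any angle it is left; 1 to 2 N at the tab turns it.
- tab (a point): Middle of the outer edge of the divider's orange tab, at half its thickness: binder x = 30, 186 off the ring axis. The tab is 3 thick, binder x -5 to 65, from 172 to 186 off the axis. Board and tab overhang the pages by 8 to 22 mm; with the divider lowest (0.05 rad) the tab's underside is about 38 above the cover below it, with nothing between.
- left_pages (a point): Centre of the top of the left-hand page block, where the divider is to lie: binder x = 0, y = 90, z = 32.5. A green and a yellow tab of dividers turned before stick out of this block to y = 174, x -95 to 13, below z = 22; they stay.
- divider_front: Front sheet of the divider, 1.5 thick, the face that looks up at the start (board and tab; fixed to the back sheet). Origin on the ring axis midway between the rings, turns with the divider.
- divider_back: Back sheet of the divider, 1.5 thick, the face that looks down at the start and up when the divider has been turned over. Same origin.
- mouse: Black computer mouse, 100 x 60 x 34 high, loose, 90 g, to the right of the binder towards its near end. Origin under its centre.
- pen: Blue ballpoint pen, 152 long, 11 thick, loose, 15 g, lying beyond the far end of the binder's right cover. Origin under its middle, x axis along it.
- mug: White mug, 80 across, 92 high, loose, standing beyond the far end of the binder's spine. Origin under its centre.
- stapler: Black and red desk stapler, 130 x 34 x 55 high, loose, to the left of the binder. Origin under its centre, x axis along it.
Mind the look-alikes: they are no part of the job. What is meant by the mug is not blue, and is the smaller of those in its own colour.

How it is judged:
By the outcome, as a careful person would: the job done as asked, in the order asked, and still so for the second after the job is handed in, with the robot touching nothing.
It also fails if it takes over 48 s, if anything falls off the work surface, if the arm or the gripper's body presses on something with over 40 N, if the wrist force passes 120 N, or if a joint passes its speed limit or range.

## Working session

There is one attempt and no reset: what is moved stays moved. The work goes in short steps, Python scripts to look and compute and a shell command to move; the robot and the scene stay as the last step left them, time stands still between calls to the robot, and variables do not carry over. Pictures are saved under pics/ and viewed, and the job is handed in when it is done.

```bash
ls; mkdir -p pics; python3 - <<'E'
from station import arm
import cv2,numpy as np
s=arm.get_state()
print(s)
for n in ["side","top","wrist"]:
    f=arm.grab_frame(n)
    cv2.imwrite(f"pics/{n}0.png",f["img"][:,:,::-1])
    np.savez(f"f_{n}0.npz",**f)
    print(n,f["fx"],f["fy"],f["cx"],f["cy"],np.round(f.get("extrinsics",f.get("tool_from_camera")),4).tolist(),[k for k in f])
E
```

```text
pics
{'t': 0.0, 'q': array([ 1.58409998e+00,  3.59371136e-01,  1.10550290e-02, -3.34415987e-04,
       -1.22412299e+00, -2.88078849e-01]), 'qd': array([-0.00018056,  0.00076104, -0.00133953,  0.00045003, -0.00047864,
       -0.00065324]), 'joint_efforts': array([ 6.21360687e-04, -5.82716238e+01,  2.93050647e+01,  6.99710146e+00,
        7.03025493e-03, -1.55522353e-04]), 'eef_pos': array([0.18306102, 0.64918416, 0.22563406]), 'ee_rot': array([ 3.13992825e+00, -1.65353519e-04, -2.74888938e-01]), 'force': array([-0.19463694, -0.2500645 , -0.23951064]), 'moment': array([-0.01487995, -0.01030054,  0.03150317]), 'width': 0.08752399180044255}
side 607.1762828766143 607.1762828766143 319.6286033049179 242.83524731337505 [[0.9408, -0.3387, 0.0147, -0.5412], [0.1604, 0.4828, 0.8609, -0.1646], [-0.2987, -0.8076, 0.5085, -1.309], [0.0, 0.0, 0.0, 1.0]] ['img', 'range_z', 'fx', 'fy', 'cx', 'cy', 'extrinsics']
top 472.5986928770149 472.5986928770149 319.4964093943808 238.39198366007622 [[-0.0245, -0.9996, -0.0165, 0.0481], [0.9904, -0.0265, 0.1356, -0.5855], [-0.136, -0.013, 0.9906, -1.0634], [0.0, 0.0, 0.0, 1.0]] ['img', 'range_z', 'fx', 'fy', 'cx', 'cy', 'extrinsics']
wrist 371.64829954431775 371.64829954431775 321.0371389885166 236.3703795941446 [[-0.0001, 0.9555, 0.295, 0.0787], [1.0, 0.0, 0.0004, 0.001], [0.0004, 0.295, -0.9555, -0.1585], [0.0, 0.0, 0.0, 1.0]] ['img', 'range_z', 'fx', 'fy', 'cx', 'cy', 'tool_from_camera']
```

View pics/top0.png

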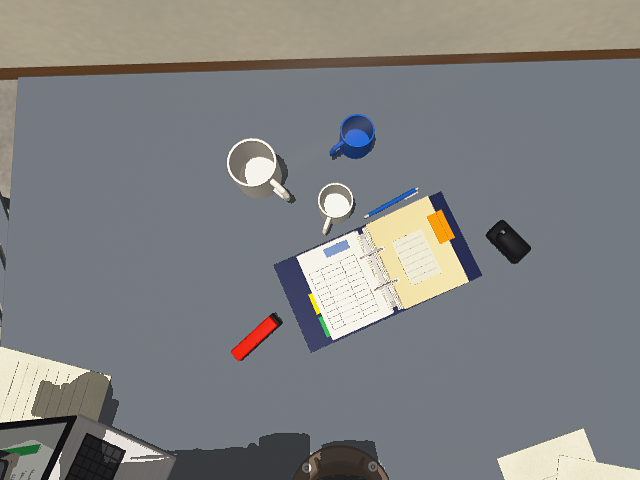

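View pics/side0.png

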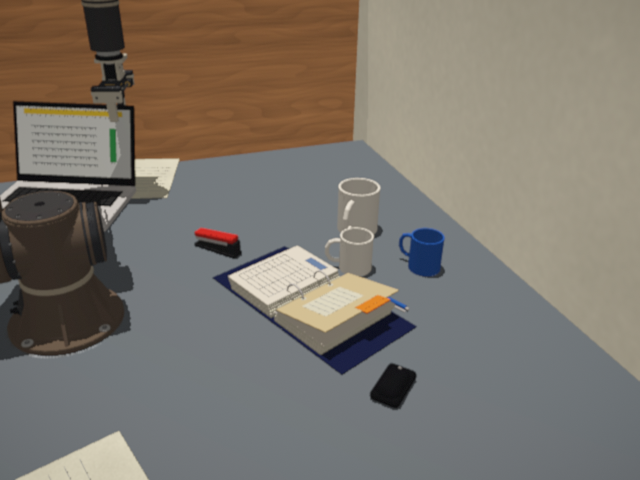

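```bash
cat > h.py <<'E'
import numpy as np,cv2
def ray(f,uv,z):
    E=f["extrinsics"];R=E[:3,:3];t=E[:3,3];c=-R.T@t
    uv=np.atleast_2d(np.array(uv,float))
    d=np.c_[(uv[:,0]-f["cx"])/f["fx"],-(uv[:,1]-f["cy"])/f["fy"],-np.ones(len(uv))]@R
    return c+d*((z-c[2])/d[:,2])[:,None]
def deproj(f,uv):
    E=f["extrinsics"];R=E[:3,:3];t=E[:3,3]
    out=[]
    for u,v in uv:
        z=float(f["range_z"][int(round(v)),int(round(u))])
        p=np.array([(u-f["cx"])/f["fx"]*z,-(v-f["cy"])/f["fy"]*z,-z]);out.append(R.T@(p-t))
    return np.array(out)
def proj(f,p):
    E=f["extrinsics"];q=np.atleast_2d(p)@E[:3,:3].T+E[:3,3]
    return np.c_[f["cx"]+f["fx"]*q[:,0]/-q[:,2],f["cy"]-f["fy"]*q[:,1]/-q[:,2]]
def tab(f):
    h=cv2.cvtColor(f["img"],cv2.COLOR_RGB2HSV);m=cv2.inRange(h,(8,180,120),(20,255,255))
    n,l,s,c=cv2.connectedComponentsWithStats(m)
    i=1+np.argmax(s[1:,4]);return l==i
E
python3 - <<'E'
from h import *
F={n:dict(np.load(f"f_{n}0.npz")) for n in("top","side")}
f=F["top"]
h=cv2.cvtColor(f["img"],cv2.COLOR_RGB2HSV)
m=cv2.inRange(h,(110,120,15),(130,255,110))
n,l,s,c=cv2.connectedComponentsWithStats(m)
big=[i for i in range(1,n) if s[i,4]>150];print(s[big].tolist())
pts=np.argwhere(np.isin(l,big))[:,::-1].astype(np.float32)
W=ray(f,pts,0.003)
r=cv2.minAreaRect((W[:,:2]*1000).astype(np.float32));print("cover rect",r,cv2.boxPoints(r))
for nm in F:
    f=F[nm];mm=tab(f);uv=np.argwhere(mm)[:,::-1]
    P=deproj(f,uv);print(nm,"tab",len(uv),P.mean(0),P[:,2].min(),P[:,2].max())
    r2=cv2.minAreaRect(uv.astype(np.float32));print(cv2.boxPoints(r2))
E
```

```text
[[429, 192, 53, 89, 1018]]
cover rect ((590.672119140625, -291.66259765625), (222.200927734375, 32.353092193603516), 22.366901397705078) [[ 481.7744  -318.9808 ]
 [ 494.08594 -348.89987]
 [ 699.5698  -264.3444 ]
 [ 687.2583  -234.42532]]
top tab 483 [ 0.60125415 -0.24052576  0.07625277] 0.0010911700695188757 1.1336168061544258
[[426.2     216.39998]
 [440.60004 209.19997]
 [454.40002 236.79997]
 [440.      243.99998]]
side tab 259 [ 0.59921776 -0.25045652  0.07467639] 0.06509645684181099 0.815277683876652
[[356.81537 306.67694]
 [383.2     291.60004]
 [388.24615 300.4308 ]
 [361.8615  315.5077 ]]
```

```bash
python3 - <<'E'
from h import *
F={n:dict(np.load(f"f_{n}0.npz")) for n in("top","side")}
f=F["top"]
print(f["img"][275,283],f["img"][335,312],f["img"][230,470])
h=cv2.cvtColor(f["img"],cv2.COLOR_RGB2HSV)
m=cv2.inRange(h,(105,110,10),(130,255,110))
n,l,s,c=cv2.connectedComponentsWithStats(m)
big=[i for i in range(1,n) if s[i,4]>100];print(s[big].tolist())
big=[i for i in big if 265<s[i,0]<490 and s[i,1]>185]
pts=np.argwhere(np.isin(l,big))[:,::-1].astype(np.float32)
W=ray(f,pts,0.003)
r=cv2.minAreaRect((W[:,:2]*1000).astype(np.float32));print("cover rect",r)
o=np.array(r[0])/1000
a=np.deg2rad(r[2] if r[2]<45 else r[2]-90)
X=np.array([np.cos(a),np.sin(a)]);Y=np.array([-X[1],X[0]])
def tb(P):
    d=P[:,:2]-o;return np.c_[d@X,d@Y,P[:,2]]
mm=tab(f);uv=np.argwhere(cv2.erode(mm.astype(np.uint8),np.ones((3,3))))[:,::-1]
P=tb(deproj(f,uv));k=(P[:,2]<.15)&(P[:,2]>.02);P=P[k]
print("tab bframe median",np.median(P,0),np.percentile(P,[2,98],axis=0))
# dividers: whole board heights
v,u=np.mgrid[190:360:2,270:485:2];Q=tb(deproj(f,np.c_[u.ravel(),v.ravel()]))
for y in range(-220,221,20):
    k=(abs(Q[:,1]*1000-y)<6)&(abs(Q[:,0])<.1);print(y,k.sum(),np.round(np.median(Q[k,2]),4),end=' | ')
print("tip dist from tab edges side", tb(ray(F["side"],[[383.2,291.6],[388.2,300.4],[361.9,315.5]],0.075)))
print("proj origin, ring, corners",proj(f,np.array([[*o,0]])))
E
```

```text
[57 62 94] [ 64  69 102] [118 123 130]
[[342, 116, 25, 13, 167], [330, 139, 43, 20, 380], [429, 192, 53, 89, 1044]]
cover rect ((590.3319091796875, -291.8025817871094), (222.93655395507812, 32.353092193603516), 22.366901397705078)
tab bframe median [0.02983147 0.0411445  0.06982515] [[-8.87247525e-06  2.82757281e-02  6.51628572e-02]
 [ 6.02411579e-02  5.52414431e-02  7.50570251e-02]]
-220 0 nan | -200 0 nan | -180 0 nan | -160 0 nan | -140 0 nan | -120 1 -0.0013 | -100 24 -0.0012 | -80 47 -0.0001 | -60 71 -0.001 | -40 89 -0.001 | -20 95 0.0003 | 0 91 0.0027 | 20 32 0.0034 | 40 97 0.0694 | 60 125 0.0656 | 80 119 0.0616 | 100 118 0.0573 | 120 118 0.0531 | 140 120 0.0486 | 160 117 0.0449 | 180 113 0.0406 | 200 119 0.0104 | 220 92 0.0287 | tip dist from tab edges side [[ 0.07228361  0.04935     0.075     ]
 [ 0.05678759  0.02101729  0.075     ]
 [-0.02103188  0.02098958  0.075     ]]
proj origin, ring, corners [[454.381261   235.52677349]]
  return _methods._mean(a, axis=axis, dtype=dtype,
  ret = ret.dtype.type(ret / rcount)
```

```bash
cat > loc.py <<'E'
from h import *
def pose(f,v=True):
    h=cv2.cvtColor(f["img"],cv2.COLOR_RGB2HSV)
    m=cv2.inRange(h,(105,70,10),(130,255,125))
    m[:185]=0;m[:,:265]=0;m[:,490:]=0;m[360:]=0
    n,l,s,c=cv2.connectedComponentsWithStats(m)
    big=[i for i in range(1,n) if s[i,4]>200 ]
    if v: print(s[big].tolist())
    W=ray(f,np.argwhere(np.isin(l,big))[:,::-1],0.003)
    r=cv2.minAreaRect((W[:,:2]*1000).astype(np.float32))
    w,hh=r[1];a=r[2]
    if w>hh:a-=90
    if v: print(r)
    return np.array(r[0])/1000,np.deg2rad(a)
def tb(P,o,a):
    X=np.array([np.cos(a),np.sin(a)]);Y=np.array([-X[1],X[0]])
    d=P[:,:2]-o;return np.c_[d@X,d@Y,P[:,2]]
E
python3 - <<'E'
from loc import *
F={n:dict(np.load(f"f_{n}0.npz")) for n in("top","side")}
f=F["top"];o,a=pose(f)
print(o,a)
mm=tab(f);uv=np.argwhere(cv2.erode(mm.astype(np.uint8),np.ones((3,3))))[:,::-1]
P=tb(deproj(f,uv),o,a);k=(P[:,2]<.15)&(P[:,2]>.02);P=P[k]
print("tab",np.median(P,0),np.percentile(P,[2,98],axis=0))
v,u=np.mgrid[190:360,270:485];Q=tb(deproj(f,np.c_[u.ravel(),v.ravel()]),o,a)
for y in range(-220,221,20):
    k=(abs(Q[:,1]*1000-y)<6)&(abs(Q[:,0])<.03);print(y,np.round(np.median(Q[k,2]),4),end=' | ')
# obstacles heights >15mm, outside binder
v,u=np.mgrid[100:380,200:560];D=deproj(f,np.c_[u.ravel(),v.ravel()])
H=(D[:,2]>.012)&(D[:,2]<.3);M=H.reshape(v.shape).astype(np.uint8)
n,l,s,c=cv2.connectedComponentsWithStats(M)
for i in range(1,n):
    if s[i,4]>60:
        d=D[(l==i).ravel()];b=tb(d,o,a)
        print("\n",s[i].tolist(),"world",d.min(0).round(3),d.max(0).round(3),"binder",b.min(0).round(3),b.max(0).round(3))
E
```

```text
[[429, 192, 53, 90, 1088], [273, 239, 109, 113, 2250]]
((512.3050537109375, -101.6009521484375), (224.48922729492188, 445.8563232421875), 22.336523056030273)
[ 0.51230505 -0.10160095] 0.38984587077535415
tab [ 0.02968975 -0.16442299  0.06982515] [[-1.44651589e-04 -1.77291537e-01  6.51628572e-02]
 [ 6.01126733e-02 -1.50329074e-01  7.50570251e-02]]
-220 0.0016 | -200 0.0029 | -180 0.0726 | -160 0.069 | -140 0.0646 | -120 0.0607 | -100 0.0564 | -80 0.0524 | -60 0.0476 | -40 0.0437 | -20 0.0385 | 0 0.0071 | 20 0.0324 | 40 0.0316 | 60 0.0319 | 80 0.032 | 100 0.0323 | 120 0.0323 | 140 1.1336 | 160 0.0317 | 180 0.0026 | 200 0.0027 | 220 0.0021 | 
 [130, 14, 45, 44, 990] world [ 0.784 -0.099  0.012] [0.868 0.003 0.096] binder [ 0.267 -0.121  0.012] [ 0.347 -0.007  0.096]

 [27, 38, 63, 63, 1843] world [0.676 0.1   0.012] [0.804 0.232 0.133] binder [0.23  0.114 0.012] [0.381 0.224 0.133]

 [118, 83, 35, 52, 699] world [ 0.596 -0.043  0.012] [0.705 0.034 0.096] binder [ 0.124 -0.008  0.012] [0.219 0.086 0.096]

 [97, 96, 172, 144, 13337] world [ 0.355 -0.296  0.012] [0.674 0.087 0.079] binder [-0.107 -0.183  0.012] [0.107 0.174 0.079]

 [287, 120, 44, 44, 1015] world [ 0.519 -0.463  0.012] [ 0.623 -0.365  0.039] binder [-0.118 -0.351  0.012] [-0.012 -0.271  0.039]

 [31, 214, 50, 47, 766] world [0.314 0.13  0.012] [0.414 0.24  0.058] binder [-0.061  0.259  0.012] [0.005 0.386 0.058]
```

```bash
cat > plan.py <<'E'
import numpy as np
from scipy.spatial.transform import Rotation as Ro
from station import arm
o=np.array([.5123,-.1016]);a=.3898
X=np.array([np.cos(a),np.sin(a),0]);Y=np.array([-X[1],X[0],0]);Z=np.array([0,0,1.])
def B(x,y,z): return np.r_[o,0]+(x*X+y*Y+z*Z)/1000
def RT(tau):  # tau deg below horizontal
    t=np.deg2rad(tau);z=np.cos(t)*Y-np.sin(t)*Z;y=-X;return np.c_[np.cross(y,z),y,z]
def tcp(x,th,r,tau,extra=0):
    t=np.deg2rad(tau);u=np.array([np.sin(t),np.cos(t)]);b=np.array([-np.cos(th),np.sin(th)]);n=np.array([-np.sin(th),-np.cos(th)])
    s=1 if np.cos(th-t)>0 else -1
    p=np.array([0,34.])+r*b+(1.5-extra)*n-s*9.5*u
    return B(x,p[0],p[1]),RT(tau)
def rows(wps,st=None):
    s=st or arm.get_state();p0=np.array(s["eef_pos"]);R0=Ro.from_euler("xyz",s["ee_rot"]).as_matrix()
    print("t",round(s["t"],2),"pos",p0.round(4),"F",np.round(s["force"],1))
    pp=p0;Rp=R0
    for p,R in wps:
        R=R0 if R is None else R
        t=R0.T@(p-p0)/.3;w=Ro.from_matrix(R0.T@R).as_rotvec()/np.deg2rad(60)
        print("1",*[f"{v:.3f}" for v in np.r_[t,w]],"; step mm %.0f deg %.0f"%(1000*np.linalg.norm(p-pp),np.rad2deg(np.linalg.norm(Ro.from_matrix(Rp.T@R).as_rotvec()))), "world",p.round(3))
        pp=p;Rp=R
def binder(p):
    d=np.array(p)-np.r_[o,0];return np.array([d@X,d@Y,d@Z])*1000
E
python3 - <<'E'
from plan import *
rows([(np.array([.40,.50,.30]),None),(np.array([.50,.38,.30]),RT(90))])
E
```

```text
t 0.15 pos [0.1831 0.6493 0.2258] F [ 0.2 -0.9 -0.3]
1 0.831 0.283 -0.247 0.000 0.000 0.000 ; step mm 274 deg 0 world [0.4 0.5 0.3]
1 1.260 0.578 -0.246 0.001 -0.001 0.865 ; step mm 156 deg 52 world [0.5  0.38 0.3 ]
```

```bash
python3 -m inch '1 0.4 0.14 -0.25 0 0 0.2;1 0.83 0.28 -0.25 0 0 0.865;1 0.83 0.28 -0.25 0 0 0.865;1 0.83 0.28 -0.25 0 0 0.865;1 0.83 0.28 -0.25 0 0 0.865;1 0.83 0.28 -0.25 0 0 0.865;1 0.83 0.28 -0.25 0 0 0.865;1 0.83 0.28 -0.25 0 0 0.865;1 0.83 0.28 -0.25 0 0 0.865' 10
python3 - <<'E'
from plan import *
rows([(np.array([.55,.3,.30]),RT(90)),(np.array([.60,.1,.30]),RT(90)),(B(15,-240,300),RT(90))])
print(arm.get_state()["q"].round(2))
E
```

```text
t: 1.05
eef_pos: [0.3994, 0.5014, 0.301]
ee_rot: [3.141, -0.0, -1.179]
force: [-0.4, 0.9, 0.6]
width: 0.0211
t 1.05 pos [0.3994 0.5014 0.301 ] F [-0.4  0.9  0.6]
1 0.812 -0.207 0.003 0.001 -0.000 0.002 ; step mm 252 deg 0 world [0.55 0.3  0.3 ]
1 1.492 -0.107 0.004 0.001 -0.000 0.002 ; step mm 206 deg 0 world [0.6 0.1 0.3]
1 2.802 0.372 0.005 0.001 -0.000 0.002 ; step mm 418 deg 0 world [ 0.617 -0.318  0.3  ]
[ 1.2   0.27  0.05 -0.   -1.35 -0.81]
```

```bash
R='1 0.99 0.13 0 0 0 0'; python3 -m inch '1 0.99 0.13 0 0 0 0;1 0.99 0.13 0 0 0 0;1 0.99 0.13 0 0 0 0;1 0.99 0.13 0 0 0 0;1 0.99 0.13 0 0 0 0;1 0.99 0.13 0 0 0 0;1 0.99 0.13 0 0 0 0'
python3 -m inch '1 0.99 0.13 0 0 0 0;1 0.99 0.13 0 0 0 0;1 0.99 0.13 0 0 0 0;1 0.99 0.13 0 0 0 0;1 0.99 0.13 0 0 0 0;1 0.99 0.13 0 0 0 0;1 0.99 0.13 0 0 0 0'
python3 - <<'E'
from plan import *
t=np.deg2rad(45);
pre=B(15,-178-110*np.cos(t),48+110*np.sin(t))
rows([(pre+[0,0,.1],RT(90)),(pre+[0,0,.1],RT(45)),(pre,RT(45)),(B(15,-178,48),RT(45))])
print(arm.get_state()["q"].round(2))
E
```

```text
t: 1.75
eef_pos: [0.4769, 0.2082, 0.3018]
ee_rot: [3.142, -0.0, -1.182]
force: [-0.3, 0.7, -0.4]
width: 0.0008
t: 2.45
eef_pos: [0.5545, -0.0812, 0.3006]
ee_rot: [3.14, -0.0, -1.183]
force: [-0.4, -1.0, -0.7]
width: 0.0006
t 2.45 pos [ 0.5545 -0.0812  0.3006] F [-0.4 -1.  -0.7]
1 0.862 0.104 0.250 0.002 -0.000 -0.002 ; step mm 271 deg 0 world [ 0.623 -0.332  0.226]
1 0.862 0.104 0.250 0.001 -0.750 -0.003 ; step mm 0 deg 45 world [ 0.623 -0.332  0.226]
1 0.862 0.103 0.583 0.001 -0.750 -0.003 ; step mm 100 deg 0 world [ 0.623 -0.332  0.126]
1 0.603 0.103 0.842 0.001 -0.750 -0.003 ; step mm 110 deg 0 world [ 0.594 -0.261  0.048]
[ 0.2   0.13 -0.12  0.   -1.32  0.18]
```

```bash
python3 -m inch '1 0.86 0.1 0.15 0 0 0;1 0.86 0.1 0.15 0 0 0;1 0.86 0.1 0.15 0 0 0;1 0.86 0.1 0.15 0 -0.2 0;1 0.86 0.1 0.15 0 -0.4 0;1 0.86 0.1 0.2 0 -0.6 0;1 0.86 0.1 0.25 0 -0.75 0;1 0.86 0.1 0.25 0 -0.75 0;1 0.86 0.1 0.25 0 -0.75 0;1 0.86 0.1 0.25 0 -0.75 0'
python3 - <<'E'
from plan import *
import cv2
t=np.deg2rad(45);
pre=B(15,-178-110*np.cos(t),48+110*np.sin(t))
s=arm.get_state();print(binder(s["eef_pos"]),s["q"].round(2),s["ee_rot"])
rows([(pre,RT(45)),(B(15,-178,48),RT(45))])
for n in("side","wrist"):cv2.imwrite(f"pics/{n}1.png",arm.grab_frame(n)["img"][:,:,::-1])
E
```

```text
t: 3.45
eef_pos: [0.6245, -0.3277, 0.2212]
ee_rot: [3.135, 0.792, -1.185]
force: [0.0, 0.2, -0.2]
width: 0.0005
[  17.80685292 -251.79635174  221.16349607] [-0.49  0.85  0.84 -0.56 -2.14  0.72] [ 3.13547123  0.79224621 -1.18527098]
t 3.45 pos [ 0.6245 -0.3277  0.2212] F [ 0.   0.2 -0.2]
1 0.236 0.008 0.214 0.003 0.007 -0.003 ; step mm 96 deg 0 world [ 0.623 -0.332  0.126]
1 0.238 0.007 0.580 0.003 0.007 -0.003 ; step mm 110 deg 0 world [ 0.594 -0.261  0.048]
```

View pics/side1.png

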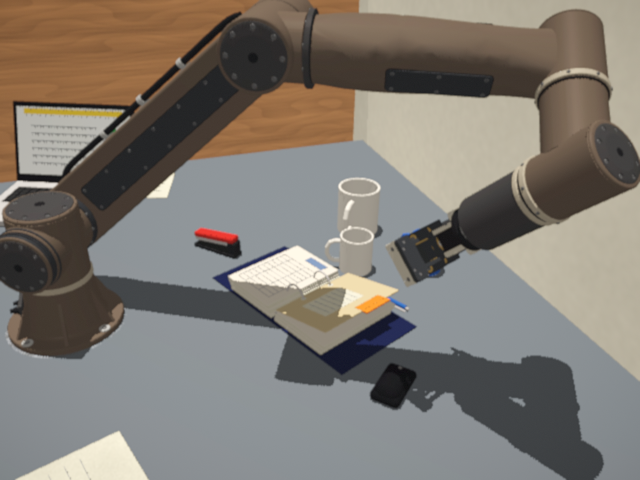

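View pics/wrist1.png

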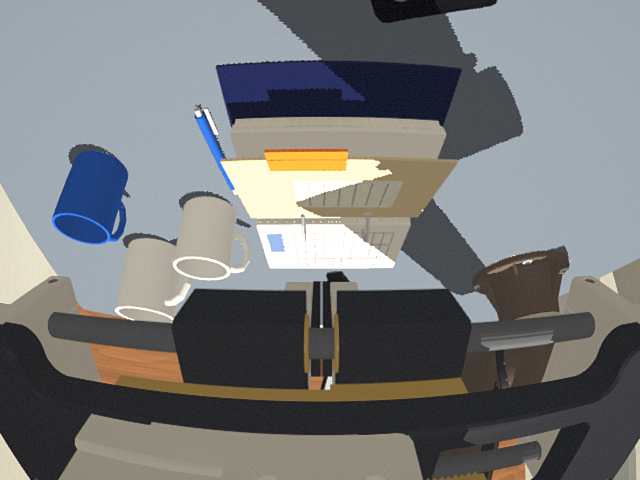

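```bash
python3 -m inch '1 0.12 0 0.1 0 0.007 0;1 0.236 0.008 0.214 0 0.007 0;1 0.236 0.008 0.214 0 0.007 0;1 0.236 0.008 0.214 0 0.007 0;1 0.236 0.008 0.3 0 0.007 0;1 0.236 0.008 0.36 0 0.007 0;1 0.236 0.008 0.36 0 0.007 0'
python3 - <<'E'
from plan import *
import cv2
s=arm.get_state();print(binder(s["eef_pos"]),s["q"].round(2),s["ee_rot"],s["force"])
rows([(B(15,-178,48),RT(45))])
for n in("side","wrist"):cv2.imwrite(f"pics/{n}2.png",arm.grab_frame(n)["img"][:,:,::-1])
E
```

```text
t: 4.25
eef_pos: [0.6129, -0.303, 0.1035]
ee_rot: [-3.138, 0.775, -1.176]
force: [0.3, 0.4, 0.2]
width: 0.0008
[  16.53208284 -224.54494434  103.49260674] [-0.47  0.87  0.61 -0.51 -1.9   0.84] [-3.13837257  0.77507987 -1.17620771] [0.32332271 0.43834777 0.2297014 ]
t 4.25 pos [ 0.6129 -0.303   0.1035] F [0.3 0.4 0.2]
1 0.019 0.005 0.241 0.000 -0.010 0.003 ; step mm 72 deg 1 world [ 0.594 -0.261  0.048]
```

View pics/side2.png

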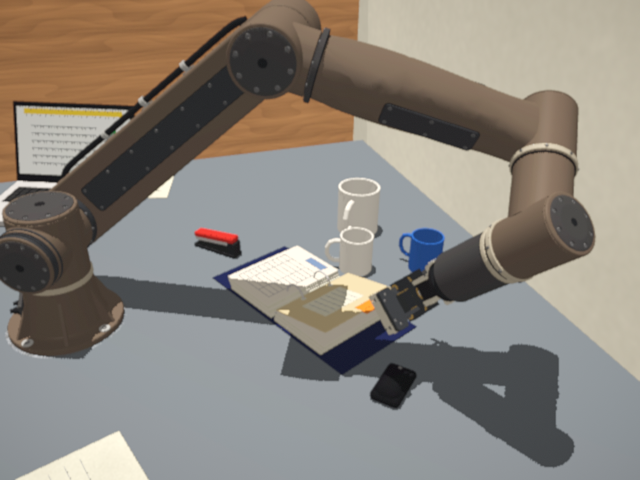

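View pics/wrist2.png

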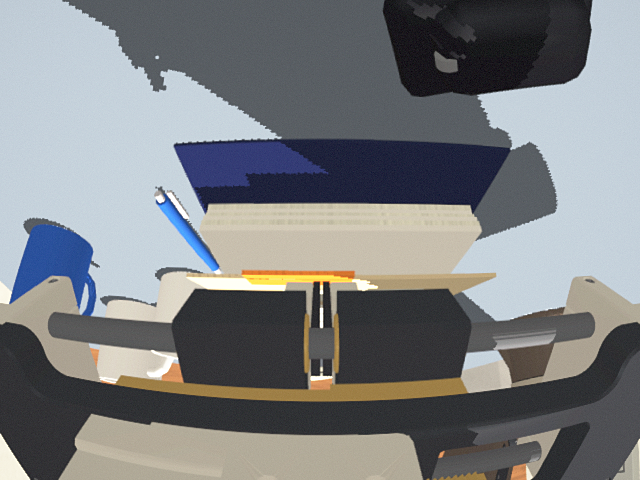

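```bash
python3 - <<'E'
from plan import *
rows([(B(15,-215,75),RT(45)),(B(15,-182,42),RT(45)),(B(15,-176,44),RT(45))])
E
```

```text
t 4.35 pos [ 0.6134 -0.305   0.104 ] F [-0.7  0.3  0.8]
1 0.040 0.004 0.096 -0.001 -0.012 0.003 ; step mm 31 deg 1 world [ 0.608 -0.295  0.075]
1 0.038 0.004 0.252 -0.001 -0.012 0.003 ; step mm 47 deg 0 world [ 0.595 -0.264  0.042]
1 0.019 0.004 0.261 -0.001 -0.012 0.003 ; step mm 6 deg 0 world [ 0.593 -0.259  0.044]
```

```bash
python3 -m inch '1 0.02 0.004 0.05 0 -0.01 0;1 0.04 0.004 0.096 0 -0.01 0;1 0.04 0.004 0.15 0 -0.01 0;1 0.04 0.004 0.2 0 -0.01 0;1 0.038 0.004 0.252 0 -0.01 0;1 0.019 0.004 0.261 0 -0.01 0;1 0.019 0.004 0.261 0 -0.01 0'
python3 - <<'E'
from plan import *
import cv2
s=arm.get_state();print(binder(s["eef_pos"]),s["q"].round(2),s["ee_rot"],s["force"])
rows([(B(15,-167,87),RT(45)),tcp(15,.8,170,45),tcp(15,1.1,170,45),tcp(15,1.4,168,45)])
for n in("side","wrist"):cv2.imwrite(f"pics/{n}3.png",arm.grab_frame(n)["img"][:,:,::-1])
E
```

```text
t: 5.05
eef_pos: [0.5915, -0.2574, 0.0406]
ee_rot: [3.141, 0.789, -1.18]
force: [0.4, -1.5, 0.7]
width: 0.0
[  14.0221421  -174.18992444   40.63823985] [-0.43  0.87  0.44 -0.51 -1.75  0.89] [ 3.14115256  0.78868316 -1.18031495] [ 0.41839765 -1.50190012  0.65647564]
t 5.05 pos [ 0.5915 -0.2574  0.0406] F [ 0.4 -1.5  0.7]
1 -0.127 -0.003 -0.092 0.001 0.003 0.000 ; step mm 47 deg 0 world [ 0.59  -0.25   0.087]
1 -0.367 -0.003 -0.139 0.001 0.003 0.000 ; step mm 74 deg 0 world [ 0.574 -0.213  0.148]
1 -0.534 -0.003 -0.112 0.001 0.003 0.000 ; step mm 51 deg 0 world [ 0.559 -0.175  0.178]
1 -0.682 -0.004 -0.032 0.001 0.003 0.000 ; step mm 51 deg 0 world [ 0.54  -0.13   0.193]
```

View pics/wrist3.png

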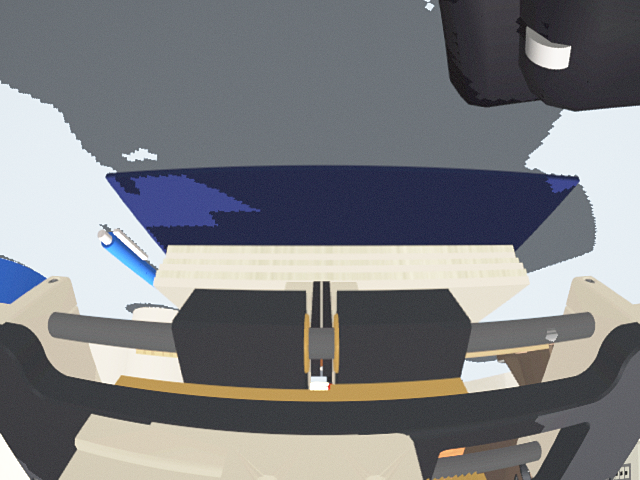

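View pics/side3.png

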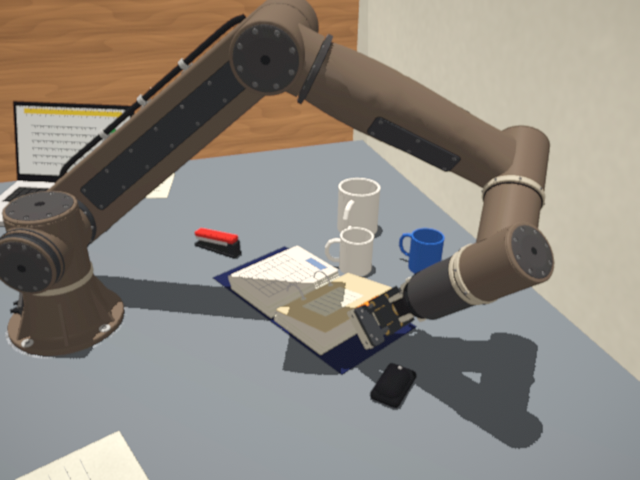

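```bash
python3 -m inch '1 -0.04 0 -0.04 0 0 0;1 -0.08 0 -0.07 0 0 0;1 -0.127 0 -0.092 0 0 0;1 -0.18 0 -0.105 0 0 0;1 -0.24 0 -0.12 0 0 0;1 -0.24 0 -0.12 0 0 0'
python3 - <<'E'
from plan import *
import cv2
s=arm.get_state();print(binder(s["eef_pos"]),s["q"].round(2),s["ee_rot"],s["force"])
rows([tcp(15,.8,170,45),tcp(15,1.1,170,45),tcp(15,1.4,168,45)])
for n in("side","top"):cv2.imwrite(f"pics/{n}4.png",arm.grab_frame(n)["img"][:,:,::-1])
E
```

```text
t: 5.75
eef_pos: [0.5826, -0.2336, 0.1208]
ee_rot: [-3.137, 0.785, -1.176]
force: [-0.6, -0.1, -0.0]
width: 0.0004
[  14.8708665  -148.866741    120.77323691] [-0.41  0.76  0.42 -0.53 -1.82  0.83] [-3.13650247  0.78506019 -1.17567633] [-0.59009127 -0.05452855 -0.03091092]
t 5.75 pos [ 0.5826 -0.2336  0.1208] F [-0.6 -0.1 -0. ]
1 -0.118 -0.001 -0.011 -0.001 -0.000 0.004 ; step mm 36 deg 0 world [ 0.574 -0.213  0.148]
1 -0.285 -0.001 0.015 -0.001 -0.000 0.004 ; step mm 51 deg 0 world [ 0.559 -0.175  0.178]
1 -0.434 -0.002 0.095 -0.001 -0.000 0.004 ; step mm 51 deg 0 world [ 0.54  -0.13   0.193]
```

View pics/side4.png

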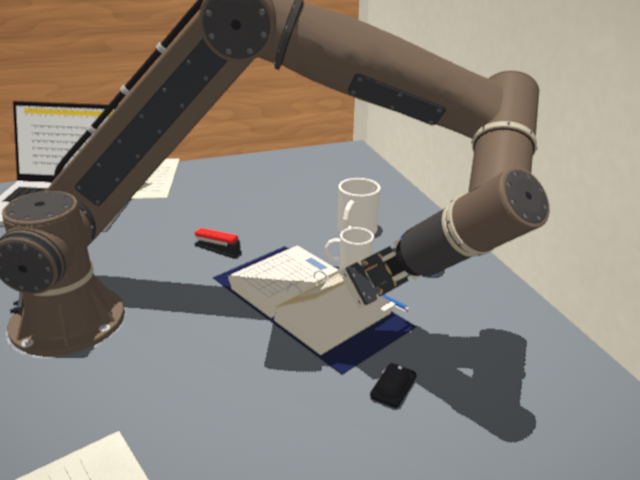

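View pics/top4.png

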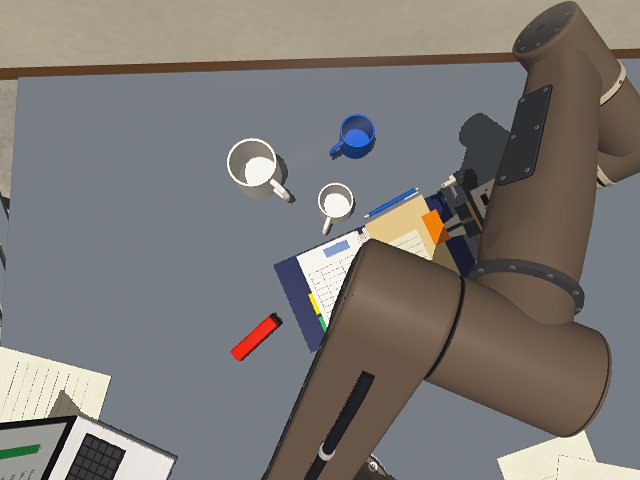

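The divider is rising on the fingertip (tab near (435,225) in the top view) and the binder hasn't moved. I'll carry on along the arc.

```bash
python3 -m inch '1 -0.06 0 -0.006 0 0 0;1 -0.118 0 -0.011 0 0 0;1 -0.17 0 0 0 0 0;1 -0.23 0 0.005 0 0 0;1 -0.285 0 0.015 0 0 0;1 -0.335 0 0.04 0 0 0;1 -0.385 0 0.067 0 0 0;1 -0.434 0 0.095 0 0 0;1 -0.434 0 0.095 0 0 0'
python3 - <<'E'
from plan import *
import cv2
s=arm.get_state();print(binder(s["eef_pos"]),s["q"].round(2),s["ee_rot"],s["force"])
rows([tcp(15,1.6,167,50),tcp(15,1.8,166,55),tcp(15,2.0,165,60),tcp(15,2.2,160,65),tcp(15,2.4,155,70)])
for n in("side","top"):cv2.imwrite(f"pics/{n}5.png",arm.grab_frame(n)["img"][:,:,::-1])
E
```

```text
t: 6.75
eef_pos: [0.5387, -0.1286, 0.1904]
ee_rot: [-3.14, 0.789, -1.178]
force: [-0.5, -0.7, 0.5]
width: 0.0005
[ 14.1402848  -34.96634778 190.37074763] [-0.31  0.56  0.23 -0.58 -1.78  0.74] [-3.13992446  0.78860024 -1.17777838] [-0.51590814 -0.69930201  0.47065774]
t 6.75 pos [ 0.5387 -0.1286  0.1904] F [-0.5 -0.7  0.5]
1 -0.084 -0.003 0.063 0.000 0.086 0.002 ; step mm 31 deg 5 world [ 0.528 -0.1    0.195]
1 -0.149 -0.003 0.150 0.000 0.170 0.002 ; step mm 33 deg 5 world [ 0.515 -0.07   0.191]
1 -0.196 -0.003 0.247 0.000 0.253 0.002 ; step mm 32 deg 5 world [ 0.504 -0.041  0.18 ]
1 -0.209 -0.004 0.353 0.000 0.336 0.002 ; step mm 32 deg 5 world [ 0.494 -0.018  0.16 ]
1 -0.200 -0.004 0.456 0.000 0.420 0.002 ; step mm 31 deg 5 world [0.487 0.001 0.137]
```

View pics/side5.png

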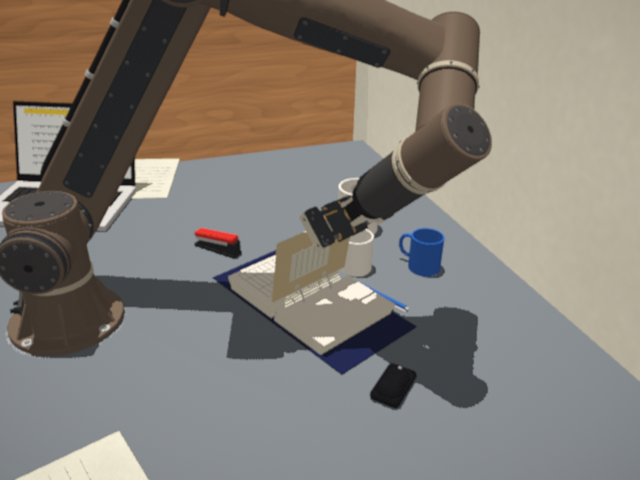

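View pics/top5.png

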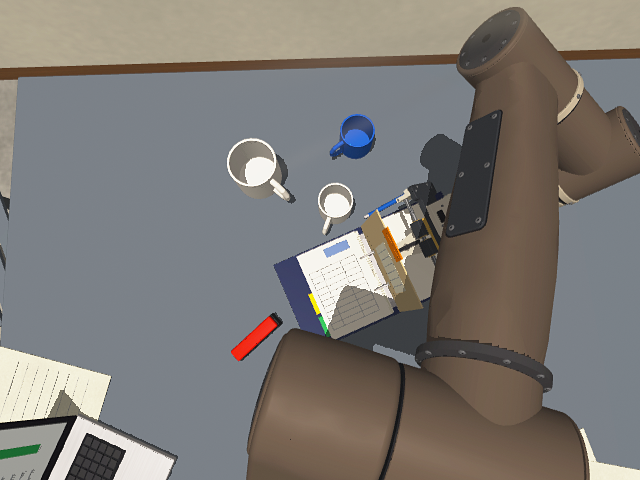

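```bash
python3 -m inch '1 -0.042 0 0.03 0 0.043 0;1 -0.084 0 0.063 0 0.086 0;1 -0.116 0 0.105 0 0.13 0;1 -0.149 0 0.15 0 0.17 0;1 -0.173 0 0.2 0 0.21 0;1 -0.196 0 0.247 0 0.253 0;1 -0.203 0 0.3 0 0.295 0;1 -0.209 0 0.353 0 0.336 0;1 -0.205 0 0.405 0 0.38 0;1 -0.2 0 0.456 0 0.42 0;1 -0.2 0 0.456 0 0.42 0'
python3 - <<'E'
from plan import *
import cv2
s=arm.get_state();print(binder(s["eef_pos"]),s["q"].round(2),s["ee_rot"],s["force"])
rows([tcp(15,2.6,150,75),tcp(15,2.8,147,80),tcp(15,3.0,144,85),tcp(15,3.14,140,90),tcp(15,3.14,140,90,4)])
for n in("side","top"):cv2.imwrite(f"pics/{n}6.png",arm.grab_frame(n)["img"][:,:,::-1])
E
```

```text
t: 7.95
eef_pos: [0.4847, -0.0008, 0.1341]
ee_rot: [3.139, 0.349, -1.18]
force: [1.5, -0.0, 0.2]
width: 0.0006
[ 12.78351857 103.71011372 134.12009515] [ 0.11  0.25 -0.27 -0.36 -1.17  0.44] [ 3.13925516  0.34902695 -1.17972609] [ 1.45904593 -0.02875029  0.24869887]
t 7.95 pos [ 0.4847 -0.0008  0.1341] F [ 1.5 -0.   0.2]
1 -0.019 -0.008 0.092 0.003 0.083 0.001 ; step mm 28 deg 5 world [0.481 0.014 0.11 ]
1 -0.020 -0.008 0.189 0.003 0.167 0.001 ; step mm 29 deg 5 world [0.477 0.023 0.083]
1 -0.001 -0.008 0.281 0.002 0.250 0.001 ; step mm 28 deg 5 world [0.476 0.027 0.055]
1 0.028 -0.008 0.339 0.002 0.333 0.002 ; step mm 19 deg 5 world [0.477 0.025 0.036]
1 0.033 -0.008 0.351 0.002 0.333 0.002 ; step mm 4 deg 0 world [0.477 0.025 0.032]
```

View pics/side6.png

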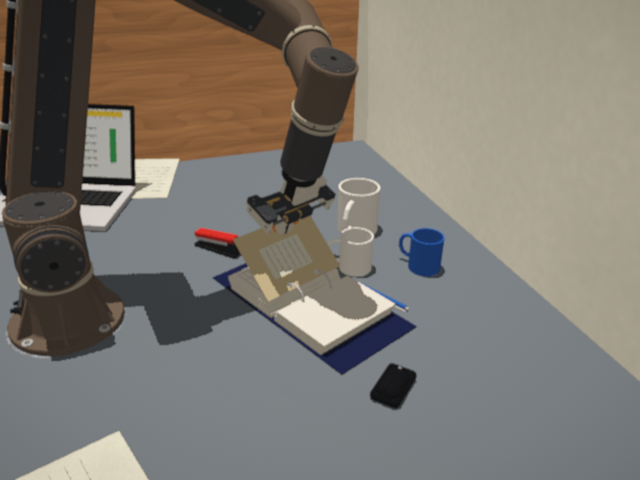

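View pics/top6.png

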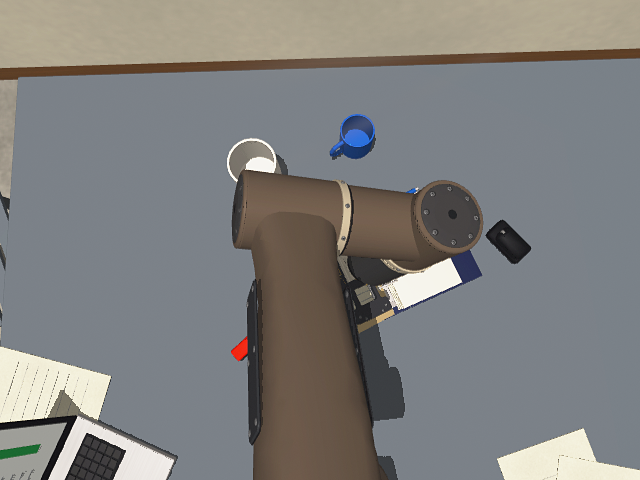

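```bash
python3 -m inch '1 -0.01 0.01 0.046 0 0.04 0;1 -0.019 0.02 0.092 0 0.083 0;1 -0.02 0.03 0.14 0 0.125 0;1 -0.02 0.03 0.189 0 0.167 0;1 -0.01 0.03 0.235 0 0.21 0;1 0 0.03 0.281 0 0.25 0;1 0.015 0.03 0.31 0 0.29 0;1 0.028 0.03 0.332 0 0.333 0;1 0.028 0.03 0.332 0 0.333 0;1 0.028 0.03 0.332 0 0.333 0'
python3 - <<'E'
from plan import *
import cv2
s=arm.get_state();print(binder(s["eef_pos"]),s["q"].round(2),s["ee_rot"],s["force"])
for n in("side","wrist"):cv2.imwrite(f"pics/{n}7.png",arm.grab_frame(n)["img"][:,:,::-1])
E
```

```text
t: 9.05
eef_pos: [0.4684, 0.0185, 0.0388]
ee_rot: [3.141, 0.001, -1.181]
force: [-0.4, 0.6, 0.2]
width: 0.0007
[  5.00827502 127.81813907  38.7907419 ] [ 0.46  0.24 -0.67 -0.   -0.66 -0.07] [ 3.14082466e+00  9.24340643e-04 -1.18075031e+00] [-0.41090841  0.64201829  0.16525394]
```

View pics/side7.png

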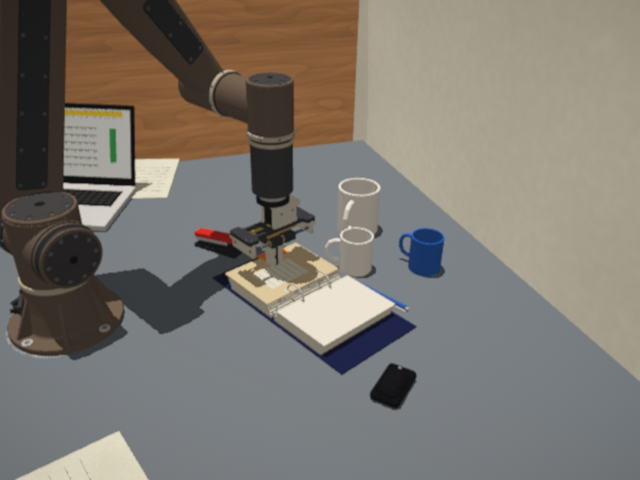

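View pics/wrist7.png

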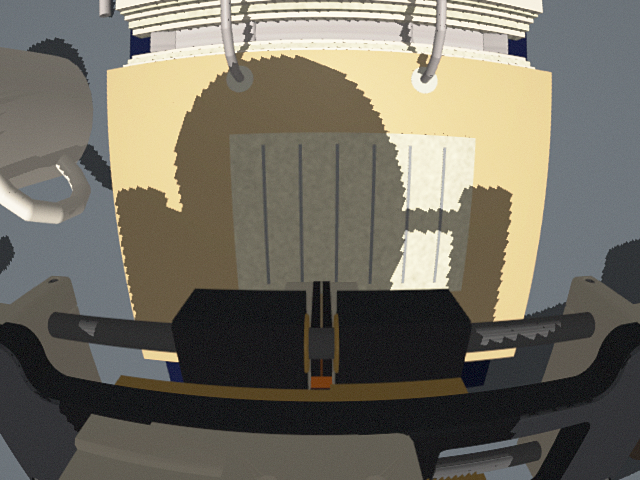

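The divider is nearly flat, with the pages of the right side bare. I'll press down in small steps.

```bash
python3 -m inch '1 0 0 0.005 0 0 0;1 0 0 0.010 0 0 0;1 0 0 0.010 0 0 0'; python3 -m inch '1 0 0 0.005 0 0 0;1 0 0 0.007 0 0 0;1 0 0 0.007 0 0 0'
```

```text
t: 9.45
eef_pos: [0.4684, 0.0186, 0.0358]
ee_rot: [-3.141, 0.0, -1.181]
force: [0.1, -0.6, -0.4]
width: 0.0007
t: 9.75
eef_pos: [0.4685, 0.0186, 0.0354]
ee_rot: [-3.141, -0.001, -1.18]
force: [-7.0, -0.6, 24.1]
width: 0.0002
```

```bash
python3 -m inch '1 0 0 0 0 0 0;1 0 0 -0.05 0 0 0;1 0 0 -0.2 0 0 0;1 0 0 -0.4 0 0 0;1 0 0 -0.6 0 0 0;1 0 0 -0.7 0 0 0;1 0 0 -0.7 0 0 0'
python3 - <<'E'
from plan import *
rows([(np.array([.40,.35,.25]),None)])
E
```

```text
t: 10.45
eef_pos: [0.4714, 0.0195, 0.2509]
ee_rot: [-3.13, -0.001, -1.18]
force: [0.7, -0.3, -0.4]
width: 0.0005
t 10.45 pos [0.4714 0.0195 0.2509] F [ 0.7 -0.3 -0.4]
1 -1.109 -0.200 0.004 0.000 0.000 0.000 ; step mm 338 deg 0 world [0.4  0.35 0.25]
```

```bash
python3 -m inch '1 -0.3 -0.05 0 0 0 0;1 -0.99 -0.18 0 0 0 0;1 -0.99 -0.18 0 0 0 0;1 -0.99 -0.18 0 0 0 0;1 -0.99 -0.18 0 0 0 0;1 -0.99 -0.18 0 0 0 0;1 -0.99 -0.18 0 0 0 0;1 -0.99 -0.18 0 0 0 0'
python3 - <<'E'
from loc import *
from station import arm
f=arm.grab_frame("top");np.savez("f_top8.npz",**f);cv2.imwrite("pics/top8.png",f["img"][:,:,::-1])
g=arm.grab_frame("side");cv2.imwrite("pics/side8.png",g["img"][:,:,::-1])
o,a=np.array([.5123,-.1016]),.3898
v,u=np.mgrid[190:360,270:485];Q=tb(deproj(f,np.c_[u.ravel(),v.ravel()]),o,a)
for y in range(-220,221,20):
    k=(abs(Q[:,1]*1000-y)<6)&(abs(Q[:,0]-.03)<.03);print(y,np.round(np.median(Q[k,2]),4),end=' | ')
mm=tab(f);P=tb(deproj(f,np.argwhere(mm)[:,::-1]),o,a);print("\ntab",mm.sum(),np.median(P,0))
print(pose(f))
print(arm.get_state()["t"])
E
```

```text
t: 11.25
eef_pos: [0.4043, 0.3149, 0.243]
ee_rot: [3.14, -0.001, -1.178]
force: [-0.0, 0.0, -0.3]
width: 0.0005
-220 0.0022 | -200 0.0026 | -180 0.0023 | -160 0.0315 | -140 0.0319 | -120 0.0321 | -100 0.0316 | -80 0.032 | -60 0.0319 | -40 0.0324 | -20 0.0312 | 0 0.0069 | 20 0.0347 | 40 0.0352 | 60 0.0354 | 80 0.0351 | 100 0.0351 | 120 0.0356 | 140 0.0353 | 160 0.0354 | 180 0.035 | 200 0.003 | 220 0.0015 | 
tab 456 [0.02962155 0.16763401 0.03543817]
[[372, 192, 110, 115, 2065], [273, 257, 58, 95, 1747]]
((512.5311889648438, -101.57308959960938), (224.4744110107422, 445.73773193359375), 22.398277282714844)
(array([ 0.51253119, -0.10157309]), np.float64(0.3909236853580228))
11.35
```

View pics/top8.png

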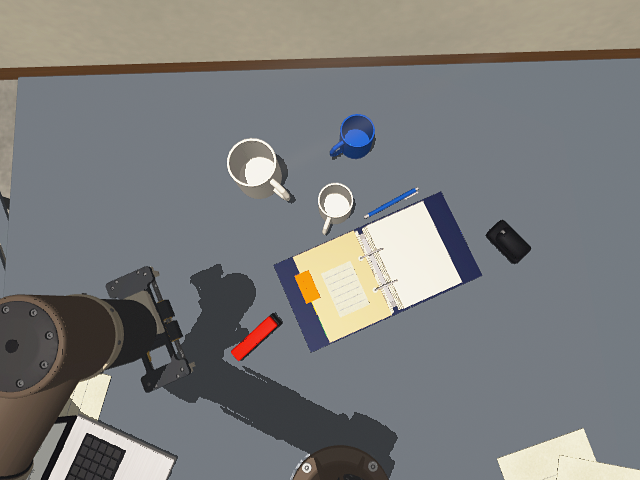

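View pics/side8.png

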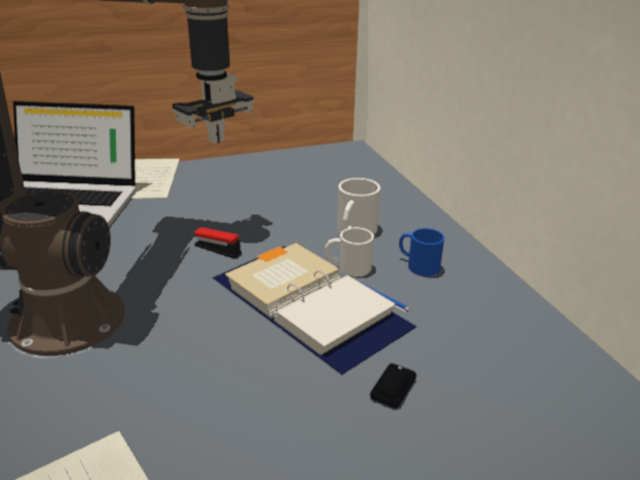

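The divider lies flat at about 35 mm from y = 20 to 180, with its orange tab at top-view pixel (307,287). The binder has moved less than 0.3 mm and the other objects are where they were.

```bash
python3 -c "
from station import arm
print(arm.job_done())"
```

```text
the job is handed in; nothing more can be done
None
```

The divider is turned over and lies flat on the left-hand pages. I handed the job in at about 11.4 s of the 48 s allowed.

- **How it was done:** I put the closed fingertips under the orange tab with the tool tilted 45°. I then swept the divider over the rings along its arc and pressed it down with the tool upright. The press measured about 24 N, and the arm then moved clear. The gripper stayed shut from the approach on, so the divider was never pinched.
- **Divider:** In the last top view its surface reads 34.7–35.6 mm all the way across, against 35.5 mm expected. The tab is at binder x = 30 mm, y = 168 mm, at a height of 35 mm.
- **Binder:** It shifted about 0.2 mm and turned 0.06°, which is within measuring error.
- **Mouse, pen, mug and stapler:** They look unmoved in the before and after pictures, which I compared by eye only.

No check failed or disagreed.

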